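# Point the cordless blower into the mortise of a table leg

## Task

The mortise (the long slot) just chopped in the table leg lying in the V-cradle is to be blown clear. Draw the cordless blower straight up out of its stand, turn it from nose-down to square with the mortised face and keep holding it up there, steady, its nozzle 2 to 5 cm short of the slot's mouth and pointing straight into the middle of the slot. Finish while holding it like that; do not knock the leg with it, and leave the leg and the tools lying about where they are.

Things in the scene. Friction and masses are not known exactly. Their poses are not given: they have to be found in the camera images.
- stand: fixed plywood stand, 125 x 110 mm base. Origin on its underside below the hole of its shelf; z up, -x its open front. Shelf top at z = 95 mm, 15 mm thick, with a 26 mm hole for the nozzle. Back board 30 to 45 mm on +x, 92 mm wide, to z = 165 mm; on it a sprung steel clip (z = 112 to 126 mm) grips the blower's barrel, which pulls straight up out of it with 6 to 12 N besides its weight
- blower: pistol-shaped cordless blower, 0.3 to 0.55 kg. Origin on the barrel's axis at the shoulder that rests on the shelf; it blows to -z; the handle points to -x. Barrel 48 mm diameter, z = 0 to 88 mm; nozzle 23 to 13 mm diameter, z = 0 to -65 mm. Starts hanging nose-down, its z up, handle level and within 0.35 rad of the stand's -x. Centre of mass about x = -45 mm
- handle_grip (a point): middle of the blower's black handle, at (-60, 0, 52) mm in the blower's frame, same axes. The handle is 28 mm thick (y), 36 mm deep (z = 34 to 70 mm), clear from x = -24 to -98 mm, then a battery block 30 x 40 x 54 mm to x = -128 mm. It can be gripped from above, across its thickness
- nozzle_tip (a point): centre of the nozzle's mouth, at (0, 0, -65) mm in the blower's frame, same axes (-z is the way it blows)
- cradle: fixed V-cradle of two boards at 45 degrees on a 110 x 200 mm plywood base, 52 mm high. Origin on its underside at the centre, y along the V, z up
- leg: loose wooden table leg, 45 x 45 x 240 mm, lying in the V corner up, top edge about 85 mm above the bench. Origin at its centre, y along its length, z up; the mortised face looks up at 45 degrees to -x (the robot's side). In it: the mortise near the -y end; two round 10 mm dowel holes near the +y end are not concerned
- mortise (a point): centre of the mortise's mouth on the leg's face: a slot 12 mm (point x, across the face) by 40 mm (point y, along the leg), 22 mm deep. Its z points straight out of the slot, 45 degrees above the level; 60 mm from the leg's middle
- chisel: bystander: wood chisel, 274 mm long, 25 mm high, lying on the bench; origin under its middle
- pencil: bystander: pencil, 188 mm long, lying on the bench; origin under its middle
- tape_measure: bystander: tape measure, 43 x 84 x 66 mm, standing on the bench; origin under its middle

How it is judged:
By the outcome, as a careful person would: the job done as asked, in the order asked, and still so for the second after the job is handed in, while the arm keeps its last pose, push and grip.
It also fails if it takes over 40 s, if anything falls off the work surface, if the arm or the gripper's body presses on something with over 40 N, if the wrist force passes 120 N, or if a joint passes its speed limit or range.

## Robot

A 6-joint arm with a two-finger parallel gripper is mounted at the origin on a cart in front of the work surface, level with it; the furniture and walls round the work are solid. World frame = base frame: x ahead of the robot, y to its left, z up, the work surface at z = 0. Lengths are in m, angles in degrees, forces in N, time in s.
With the tool pointing down it reaches from about 0.225 to 0.875 m from the base axis. Payload 3.4 kg.
Tool frame: the origin (TCP) lies at the very end of the fingers, on their centre line; the grasp point (between the pads) lies 19 mm behind it (bot.hold_point_z is the distance from the TCP to the grasp point, in m); z points along the fingers, y is the line along which they close (so a half turn about z gives the same grasp; the last joint's range is limited). The gripper opens to 85 mm and grips with 20 to 120 N. Pads are 22 mm wide; open, the fingers measure 114 mm over their backs; the gripper's body (76 mm by 85 mm) begins 54 mm behind the grasp point. The pads swing forward as they close: fully open they stand 13 mm farther back than shut.
Start: joints at [-74.427, 15.808, 86.224, -0, 77.962, -6.933], TCP at [0.22, -0.531, 0.231] pointing down, gripper open.
Joint ranges: [-165.64, 165.64], [-43.16, 119.46], [12.63, 154.43], [-67.54, 247.53], [6.08, 155.33], [-154.97, 154.97]. Speed limits (degrees/s): [147.25, 147.25, 180, 180, 180, 180].

## Interface

Orientations are given as a 3x3 rotation matrix whose columns are the frame's x, y, z axes.
In Python, from bench import bot gives the robot as it stands.
- The arm moves only by the shell command python3 -m pendant 'ROWS'. ROWS is text: rows parted by semicolons, each of 7 numbers parted by spaces: the shift along the tool's x, y, z in m, then the turn, a rotation vector about the tool's x, y, z in degrees, then the opening, from -1 (shut) to 1 (fully open), so that 0 is half open. A call has 1 to 20 rows; each row is the pose to reach, as a shift and turn from the pose commanded when the call began, along the tool's axes at that moment; what a row does not reach only later rows make up. A row lasts 1/10 s, in which the tool goes at most 50 mm and 8.59 degrees, less where a joint would pass 70% of its speed; a pose out of reach is approached as far as the arm can. A call with a gripper value outside its range is refused whole. The fingers move at their own pace and stop on an object; the grip force is fixed at half the most. Time passes only in rows, so rows that repeat a pose let the fingers close. It gives the time, the measured TCP pose, the force, the opening and the grip force at its end, in the units of the state.
- bot.sense(): the state, without advancing time (a new reading comes with each control period).
- bot.read_camera(name): name is "scene" or "side" or "wrist"; returns (picture, depth): 420x560x3 uint8, red, green, blue; 420x560 float32, m along the optical axis (not along the pixel's ray), 0 where there is no reading.
- bot.camera_params(name): a dict with "fx", "fy", "cx", "cy" (pixels), "R" (3x3) and "t" (3): a world point X has camera coordinates R X + t. Camera axes: x right, y down, z forward; pixel columns grow to the right and rows downward; lengths in m; the calibration is good to about 2 mm. A picture is of the moment at which its call begins: read the wrist's pose just before it. camera_params takes no time and is no camera call; for the wrist camera it gives the pose at the moment of the call.
- bot.hand_in(): hands the job in; it is judged then, once.
The state is a dict: "time_s": time; "joint_pos": joint angles; "dq": joint speeds; "effort": joint torques, N m; "ee_pos": TCP position; "eef_rot": TCP orientation; "contact_force": force on the tool from outside, world axes, zero at the start; "moment": the same for the moment, N m; "finger_gap": opening from 0.0 (shut) to 1.0 (fully open); "gripper_force": force on a finger pad.
Only numpy, scipy, OpenCV 4.12 (cv2) and the standard library are available. Lean on these libraries where they do the work, as an engineer would, in place of code of your own. Each camera call takes 0.05 s, during which the arm holds its last target. There are 200 camera calls.

## Working session

There is one attempt and no reset: what is moved stays moved. The work goes in short steps, Python scripts to look and compute and a shell command to move; the robot and the scene stay as the last step left them, time stands still between calls to the robot, and variables do not carry over. Pictures are saved under pics/ and viewed, at most 10 in all, crops included, and the job is handed in when it is done.

```bash
ls && mkdir -p pics && cat > h.py <<'E'
import numpy as np, cv2
from bench import bot
def snap(name,f):
    p=bot.camera_params(name); im,d=bot.read_camera(name)
    cv2.imwrite(f'pics/{f}.png',im[:,:,::-1]); np.savez(f'pics/{f}.npz',im=im,d=d,**{k:np.array(p[k]) for k in p})
def load(f):
    z=np.load(f'pics/{f}.npz'); return z
def P(z,u,v,dd=None):
    dd=z['d'][int(v),int(u)] if dd is None else dd
    c=np.array([(u-z['cx'])/z['fx']*dd,(v-z['cy'])/z['fy']*dd,dd]); return z['R'].T@(c-z['t'])
def cloud(z):
    v,u=np.mgrid[:420,:560]; d=z['d']
    c=np.stack([(u-z['cx'])/z['fx']*d,(v-z['cy'])/z['fy']*d,d],-1)
    return (c-z['t'])@z['R']
E
python3 - <<'E'
from h import *
for n in ['scene','side']: snap(n,n+'1')
a=cv2.imread('pics/scene1.png');b=cv2.imread('pics/side1.png')
for n in ['scene1','side1']:
    z=load(n); print(n,-z['R'].T@z['t'],z['fx'])
s=bot.sense();print(s['ee_pos'],s['eef_rot'],s['finger_gap'])
E
```

```text
pics
scene1 [-0.02099539 -0.90573147  0.70054256] 442.33128106246767
side1 [ 0.37546826 -0.99505547  0.64592877] 400.2013465110514
[ 0.21994599 -0.53074754  0.23051404] [[ 9.23847559e-01  3.82760320e-01 -4.74180600e-04]
 [ 3.82760572e-01 -9.23846168e-01  1.61305583e-03]
 [ 1.79343835e-04 -1.67171533e-03 -9.99998587e-01]] 1.0044676203595786
```

View pics/scene1.png

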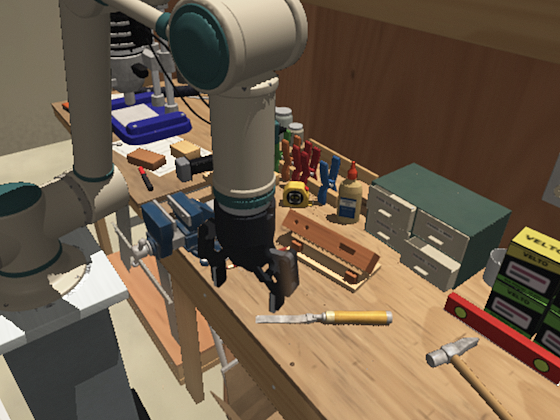

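View pics/side1.png

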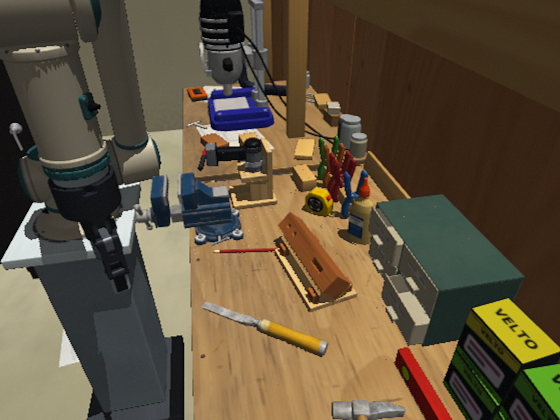

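The side view shows the blower at about (250,150), its handle running to (205,158), in the stand behind the vise. The leg runs from (290,215) to (350,292). I'll enlarge both.

```bash
python3 - <<'E'
from h import *
a=cv2.imread('pics/side1.png')
c1=cv2.resize(a[125:215,185:285],None,fx=4,fy=4,interpolation=cv2.INTER_CUBIC)
c2=cv2.resize(a[205:305,265:365],None,fx=4,fy=4,interpolation=cv2.INTER_CUBIC)
o=np.zeros((400,800,3),np.uint8);o[:360,:400]=c1;o[:,400:]=c2
cv2.imwrite('pics/c1.png',o)
z=load('side1');X=cloud(z)
for u,v in [(205,158),(225,154),(252,143),(252,155),(265,170),(290,215),(315,250),(345,290),(310,240),(200,220),(215,190),(180,185)]: print(u,v,X[v,u].round(3))
E
```

```text
205 158 [0.359 0.222 0.025]
225 154 [ 0.416 -0.015  0.152]
252 143 [ 0.489 -0.028  0.183]
252 155 [ 0.487 -0.032  0.15 ]
265 170 [ 0.521 -0.03   0.099]
290 215 [ 0.547 -0.234  0.084]
315 250 [ 0.572 -0.368  0.082]
345 290 [ 0.617 -0.446  0.031]
310 240 [ 0.569 -0.338  0.086]
200 220 [ 0.332 -0.171  0.057]
215 190 [ 0.378 -0.135  0.116]
180 185 [ 0.297 -0.147  0.149]
```

View pics/c1.png

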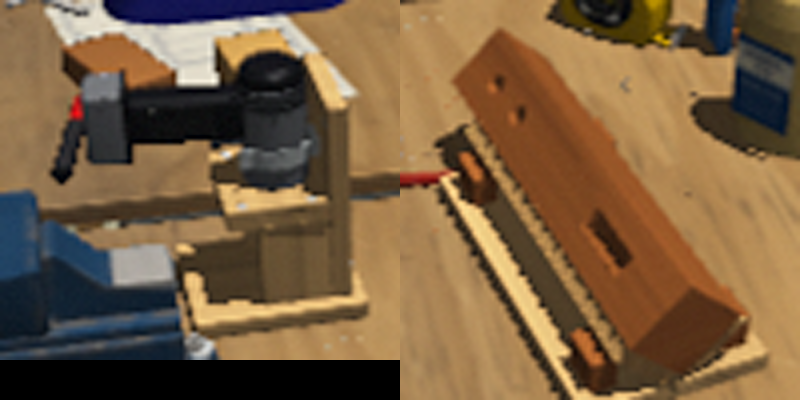

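```bash
python3 - <<'E'
from h import *
z=load('side1');X=cloud(z)
def cr(cx,cy): return 185+cx/4,125+cy/4
# handle+battery+barrel points: dark, z range
sub=X[135:172,200:268].reshape(-1,3)
m=(abs(sub[:,1]+0.02)<.06)&(sub[:,2]>.115)
s=sub[m]; col=z['im'][135:172,200:268].reshape(-1,3)[m].max(1)
dk=s[col<75]
h=dk[(dk[:,0]>.385)&(dk[:,0]<.45)]
print('zmax',dk[:,2].max(),'x',dk[:,0].min(),dk[:,0].max())
for x0 in np.arange(.34,.53,.01):
    q=s[(s[:,0]>=x0)&(s[:,0]<x0+.01)]
    if len(q):print(x0.round(2),len(q),q.min(0)[1:].round(3),q.max(0)[1:].round(3),np.median(q[:,1]).round(3))
top=s[(s[:,2]>.176)];print('top',top.mean(0),len(top),top.min(0),top.max(0))
# leg face plane
poly=np.array([[265+(x-400)/4,205+y/4] for x,y in [(470,85),(500,45),(690,280),(645,330)]],np.int32)
mk=np.zeros((420,560),np.uint8);cv2.fillPoly(mk,[poly],1);mk=cv2.erode(mk,np.ones((2,2)))
p=X[mk>0];p=p[np.isfinite(p).all(1)]
for _ in range(6):
    c=p.mean(0);n=np.linalg.svd(p-c,full_matrices=False)[2][2];n*=np.sign(n[2]);r=(p-c)@n;p=p[abs(r)<max(.002,2*r.std())]
print('plane',c,n,r.std(),len(p))
C=-z['R'].T@z['t']
def hit(u,v):
    d=P(z,u,v,1.)-C; return C+d*((c-C)@n)/(d@n)
for x,y in [(587,212),(602,209),(634,262),(619,270),(609,240),(500,30),(690,290),(455,80),(638,348),(495,84),(517,114)]: print(x,y,hit(265+(x-400)/4-.375,205+y/4-.375).round(4))
E
```

```text
zmax 0.18588180184245282 x 0.3626501668798816 0.5228362380873391
0.36 59 [-0.022  0.124] [0.016 0.176] -0.015
0.37 88 [-0.022  0.123] [0.018 0.176] -0.017
0.38 87 [-0.024  0.123] [0.016 0.177] -0.018
0.39 66 [-0.027  0.124] [0.015 0.176] -0.013
0.4 53 [-0.019  0.133] [0.005 0.167] -0.013
0.41 54 [-0.018  0.132] [0.007 0.167] -0.014
0.42 56 [-0.021  0.131] [0.005 0.168] -0.015
0.43 53 [-0.023  0.135] [0.007 0.169] -0.016
0.44 53 [-0.021  0.125] [0.005 0.167] -0.017
0.45 60 [-0.02   0.123] [0.006 0.167] -0.017
0.46 74 [-0.029  0.116] [0.005 0.18 ] -0.017
0.47 106 [-0.031  0.116] [0.006 0.186] -0.024
0.48 112 [-0.035  0.115] [0.008 0.185] -0.029
0.49 110 [-0.036  0.116] [0.01  0.185] -0.029
0.5 90 [-0.034  0.117] [-0.     0.186] -0.025
0.51 51 [-0.024  0.116] [0.034 0.181] -0.016
0.52 138 [-0.054  0.115] [0.038 0.169] -0.02
top [ 0.48839796 -0.01482479  0.18216439] 117 [ 0.38719801 -0.03154378  0.1760657 ] [0.51319101 0.00972463 0.1858818 ]
plane [ 0.56197053 -0.36237724  0.07418421] [0.86869664 0.18240492 0.46053729] 0.00844837417523354 1015
587 212 [ 0.6397 -0.1216 -0.1678]
602 209 [ 0.5334 -0.4951  0.1806]
634 262 [ 0.5747 -0.423   0.0742]
619 270 [ 0.8655  0.4687 -0.8275]
609 240 [ 0.6328 -0.2003 -0.1236]
500 30 [ 0.4498 -0.6644  0.4055]
690 290 [ 0.4854 -0.7229  0.3615]
455 80 [ 0.0816 -2.5568  1.8494]
638 348 [ 0.0957 -1.7762  1.5137]
495 84 [ 0.582  -0.0596 -0.0835]
517 114 [ 0.5917 -0.0913 -0.0893]
```

```bash
cat > face.py <<'E'
from h import *
def face(z,poly,seed=0):
    X=cloud(z);mk=np.zeros((420,560),np.uint8);cv2.fillPoly(mk,[np.array(poly,np.int32)],1)
    p=X[(mk>0)&(z['d']>0)];rng=np.random.default_rng(seed);best=None
    for _ in range(500):
        a=p[rng.choice(len(p),3,False)];n=np.cross(a[1]-a[0],a[2]-a[0]);n/=np.linalg.norm(n)+1e-12
        n*=np.sign(n[2]+1e-9)
        if abs(n[2]-.707)>.15: continue
        m=abs((p-a[0])@n)<.003
        if best is None or m.sum()>best.sum(): best=m
    q=p[best];c=q.mean(0);n=np.linalg.svd(q-c,full_matrices=False)[2][2];n*=np.sign(n[2])
    print('plane',c.round(4),n.round(4),best.sum(),len(p),((q-c)@n).std())
    C=-z['R'].T@z['t']
    def hit(u,v):
        d=P(z,u,v,1.)-C; return C+d*((c-C)@n)/(d@n)
    return c,n,hit
E
python3 - <<'E'
from face import *
z=load('side1')
f=lambda x,y:(265+(x-400)/4-.375,205+y/4-.375)
c,n,hit=face(z,[f(*q) for q in [(470,85),(500,50),(680,280),(640,325)]])
for x,y in [(587,212),(602,209),(634,262),(619,270),(609,240),(500,30),(690,290),(455,80),(638,348),(495,84),(517,114)]: print(x,y,hit(*f(x,y)).round(4))
E
```

```text
plane [ 0.5592 -0.3535  0.0722] [-0.6999 -0.1331  0.7017] 889 980 0.0010927938133558205
587 212 [ 0.5623 -0.3776  0.0706]
602 209 [ 0.5689 -0.3829  0.0762]
634 262 [ 0.5747 -0.4232  0.0743]
619 270 [ 0.5677 -0.4208  0.0679]
609 240 [ 0.5676 -0.4017  0.0714]
500 30 [ 0.5485 -0.2249  0.0859]
690 290 [ 0.5922 -0.4585  0.0851]
455 80 [ 0.5195 -0.2295  0.056 ]
638 348 [ 0.5653 -0.465   0.0571]
495 84 [ 0.5385 -0.2564  0.0699]
517 114 [ 0.5448 -0.2874  0.0703]
```

```bash
python3 -m pendant '0 0 -0.05 0 0 0 1; 0 0 -0.1 0 0 0 1;0 0 -0.1 0 0 0 1'; python3 -c "
from bench import bot
s=bot.sense();print(s['ee_pos'],s['eef_rot'].tolist() if hasattr(s['eef_rot'],'tolist') else s['eef_rot'])"
```

```text
time_s: 0.4
ee_pos: [0.221, -0.5341, 0.3384]
eef_rot: [[0.924, 0.383, 0.004], [0.383, -0.924, -0.013], [-0.002, 0.013, -1.0]]
contact_force: [0.2, 0.1, -0.5]
finger_gap: 0.998
gripper_force: 0.0
[ 0.22095639 -0.53412687  0.33840407] [[0.9238023941443232, 0.3828525694100278, 0.003612017352748013], [0.38286616713366156, -0.9237129866326553, -0.012954396572561463], [-0.0016231566762857678, 0.013350221807894164, -0.9999095643807414]]
```

```bash
cat > go.py <<'E'
from h import *
from scipy.spatial.transform import Rotation as Ro
def Rb(yaw,tilt=0):  # tool: x along blower x, z down; tilt tips tool z toward +x
    return (Ro.from_euler('z',yaw,degrees=True)*Ro.from_euler('y',-tilt,degrees=True)).as_matrix()@np.diag([1,-1,-1.])
def rel(p,R):
    s=bot.sense();R0=np.array(s['eef_rot']);p0=np.array(s['ee_pos'])
    print('shift',(R0.T@(np.array(p)-p0)).round(4),'rv',Ro.from_matrix(R0.T@R).as_rotvec(degrees=True).round(2))
E
python3 -c "
from go import *
rel((.439,-.0076,.32),Rb(-4))"
```

```text
shift [ 0.403  -0.4031  0.0124] rv [ 0.77 -0.09 26.51]
```

```bash
python3 -m pendant '0.03 -0.03 0 0 0 2 1;0.06 -0.06 0 0 0 4 1;0.095 -0.095 0 0 0 6 1;0.13 -0.13 0 0 0 8 1;0.165 -0.165 0 0 0 10 1;0.2 -0.2 0 0 0 13 1;0.235 -0.235 0 0 0 15 1;0.27 -0.27 0 0 0 17 1;0.305 -0.305 0 0 0 20 1;0.34 -0.34 0.005 0.3 0 22 1;0.37 -0.37 0.01 0.5 0 24 1;0.39 -0.39 0.012 0.77 0 26.5 1;0.403 -0.403 0.0124 0.77 0 26.5 1;0.403 -0.403 0.0124 0.77 0 26.5 1;0.403 -0.403 0.0124 0.77 0 26.5 1;0.403 -0.403 0.0124 0.77 0 26.5 1' && python3 -c "
from h import *
snap('wrist','w1');snap('side','s2')"
```

```text
time_s: 2.0
ee_pos: [0.4377, -0.0054, 0.3187]
eef_rot: [[0.998, -0.071, -0.003], [-0.07, -0.997, 0.012], [-0.004, -0.012, -1.0]]
contact_force: [0.0, -0.3, 0.1]
finger_gap: 1.005
gripper_force: 0.0
```

View pics/w1.png

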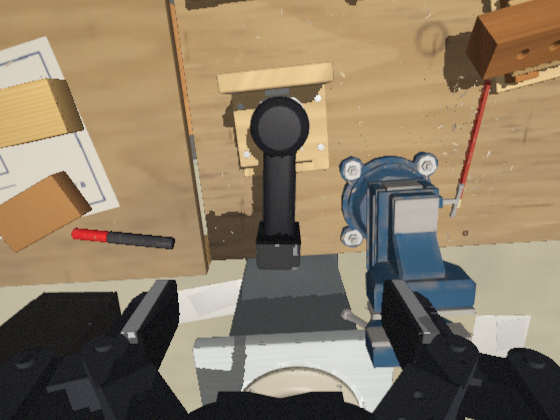

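The wrist view shows the barrel top centred at (279,126), the handle running down to the battery at (279,245), and both fingers clear at (150,310) and (410,310).

```bash
python3 - <<'E'
from go import *
z=load('w1');X=cloud(z)
for u,v in [(279,126),(251,126),(308,126),(279,97),(279,154)]: print('top',u,v,X[v,u].round(4),P(z,u,v,z['d'][126,279]).round(4))
for v in [165,175,190,205,215]:
    r=X[v]; m=np.where((r[:,2]>.15)&(r[:,2]<.18)&(np.arange(560)>240)&(np.arange(560)<320))[0]
    a=P(z,m[0]-.5,v,np.median(z['d'][v,m]));b=P(z,m[-1]+.5,v,np.median(z['d'][v,m]));print(v,m[0],m[-1],((a+b)/2).round(4),np.linalg.norm(a-b).round(4))
sub=X[220:275,240:320].reshape(-1,3);q=sub[sub[:,2]>.168];print('bat',q.min(0),q.max(0),len(q))
s=load('s2')
E
```

```text
top 279 126 [ 0.4969 -0.0083  0.1835] [ 0.4969 -0.0083  0.1835]
top 251 126 [0.4982 0.0135 0.1802] [0.4985 0.0131 0.1838]
top 308 126 [ 0.4947 -0.031   0.1747] [ 0.4954 -0.0305  0.1832]
top 279 97 [ 0.518  -0.0097  0.1745] [ 0.518  -0.0097  0.1765]
top 279 154 [ 0.4752 -0.0067  0.1809] [ 0.4766 -0.0069  0.1902]
165 263 294 [ 0.4634 -0.0052  0.1647] 0.0271
175 262 295 [ 0.4548 -0.0046  0.1647] 0.0291
190 262 295 [ 0.4416 -0.0037  0.1646] 0.0295
205 262 294 [ 0.428  -0.0022  0.1645] 0.029
215 263 294 [ 0.4188 -0.002   0.1647] 0.0284
bat [ 0.36724941 -0.01959272  0.16803224] [0.51798522 0.02178624 0.46132764] 1352
```

```bash
python3 - <<'E'
from go import *
for f in ['w1','s2']:
    X=cloud(load(f)).reshape(-1,3)
    q=X[(X[:,0]>.39)&(X[:,0]<.50)&(X[:,1]<-.035)&(X[:,1]>-.12)&(X[:,2]>.05)&(X[:,2]<.25)];print(f,len(q),q.max(0) if len(q) else '',q.min(0) if len(q) else '')
rel((.446,-.004,.20),Rb(-4.3));rel((.446,-.004,.128),Rb(-4.3))
E
```

```text
w1 1523 [ 0.49998609 -0.035092    0.11795231] [ 0.39002726 -0.11999554  0.05002218]
s2 251 [ 0.49995185 -0.03504129  0.12440343] [ 0.39156276 -0.11896529  0.05003058]
shift [ 0.0084 -0.0007  0.1189] rv [-0.72  0.18  0.22]
shift [0.0086 0.0002 0.1909] rv [-0.72  0.18  0.22]
```

```bash
python3 -m pendant '0.003 0 0.03 0 0 0 1;0.006 0 0.065 -0.3 0.1 0.1 1;0.0085 0 0.1 -0.7 0.18 0.2 1;0.0085 0 0.13 -0.7 0.18 0.2 1;0.0085 0 0.155 -0.7 0.18 0.2 1;0.0085 0 0.175 -0.7 0.18 0.2 1;0.0085 0 0.189 -0.7 0.18 0.2 1;0.0085 0 0.189 -0.7 0.18 0.2 1;0.0085 0 0.189 -0.7 0.18 0.2 1;0.0085 0 0.189 -0.7 0.18 0.2 1' && python3 -c "
from go import *
rel((.446,-.004,.129),Rb(-4.3))
s=bot.sense();print(s['joint_pos'])
snap('wrist','w2')
z=load('w2');X=cloud(z).reshape(-1,3);q=X[(abs(X[:,0]-.44)<.01)&(X[:,2]>.15)&(X[:,2]<.175)&(abs(X[:,1])<.03)];print(q.min(0),q.max(0))"
```

```text
time_s: 3.1
ee_pos: [0.4471, -0.0033, 0.1309]
eef_rot: [[0.997, -0.074, 0.002], [-0.074, -0.997, 0.0], [0.002, -0.0, -1.0]]
contact_force: [-1.4, -0.3, 0.1]
finger_gap: 0.999
gripper_force: 0.0
shift [-0.001   0.0008  0.0019] rv [-0.02 -0.13  0.07]
[-9.38186730e+00  9.67246149e+00  1.10209954e+02  4.13833183e-02
  5.99932927e+01  8.48312041e+01]
[ 0.43000171 -0.01886834  0.15788643] [0.44999715 0.01175791 0.16694834]
```

```bash
python3 -m pendant '0 0.0005 0.001 0 0 0 -1;0 0.0005 0.001 0 0 0 -1;0 0.0005 0.001 0 0 0 -1;0 0.0005 0.001 0 0 0 -1;0 0.0005 0.001 0 0 0 -1;0 0.0005 0.001 0 0 0 -1;0 0.0005 0.001 0 0 0 -1;0 0.0005 0.001 0 0 0 -1;0 0.0005 0.001 0 0 0 -1;0 0.0005 0.001 0 0 0 -1'
```

```text
time_s: 4.15
ee_pos: [0.4462, -0.0033, 0.1291]
eef_rot: [[0.997, -0.073, 0.0], [-0.073, -0.997, 0.001], [0.0, -0.001, -1.0]]
contact_force: [-2.3, 0.4, 5.6]
finger_gap: 0.318
gripper_force: 59.1
```

```bash
python3 -m pendant '0 0 -0.003 0 0 0 -1;0 0 -0.008 0 0 0 -1;0 0 -0.014 0 0 0 -1;0 0 -0.02 0 0 0 -1;0 0 -0.026 0 0 0 -1;0 0 -0.032 0 0 0 -1;0 0 -0.04 0 0 0 -1;0 0 -0.05 0 0 0 -1;0 0 -0.06 0 0 0 -1;0 0 -0.07 0 0 0 -1;0 0 -0.08 0 0 0 -1;0 0 -0.09 0 0 0 -1;0 0 -0.1 0 0 0 -1;0 0 -0.11 0 0 0 -1;0 0 -0.12 0 0 0 -1;0 0 -0.13 0 0 0 -1;0 0 -0.14 0 0 0 -1;0 0 -0.15 0 0 0 -1;0 0 -0.16 0 0 0 -1;0 0 -0.16 0 0 0 -1' && python3 -c "
from go import *
print(bot.sense()['joint_pos']);snap('side','s3')
im=cv2.imread('pics/s3.png');cv2.imwrite('pics/s3c.png',cv2.resize(im[60:210,170:300],None,fx=4,fy=4,interpolation=cv2.INTER_CUBIC))"
```

```text
time_s: 6.15
ee_pos: [0.4471, -0.0035, 0.2905]
eef_rot: [[0.997, -0.073, 0.003], [-0.073, -0.997, 0.0], [0.003, -0.0, -1.0]]
contact_force: [1.1, 0.1, -3.0]
finger_gap: 0.323
gripper_force: 60.9
[-9.41525305e+00  2.70938624e+00  9.42213328e+01  3.95762828e-02
  8.28835532e+01  8.47738805e+01]
```

View pics/s3c.png

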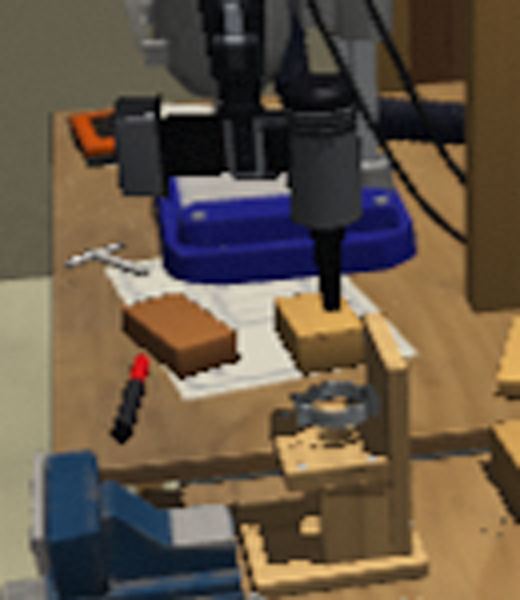

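The blower is clear of the stand and upright, with the nozzle tip at crop (331,308) and the barrel top at (323,85). I'll measure its tilt in the grip.

```bash
python3 - <<'E'
from go import *
z=load('s3');X=cloud(z);d=z['d']
f=lambda x,y:(170+x/4-.375,60+y/4-.375)
for v in range(80,140,4):
    r=X[v];m=np.where((abs(r[:,1]+.01)<.05)&(r[:,0]>.462)&(r[:,0]<.54)&(r[:,2]>.17))[0]
    if len(m)<3: continue
    dd=np.min(d[v,m]); a=P(z,m[0]-.5,v,dd);b=P(z,m[-1]+.5,v,dd);print(v,m[0],m[-1],((a+b)/2).round(4),np.linalg.norm(a-b).round(4))
print(P(z,*f(331,308),d[135,252]),d[135,250:255],d[136,250:255])
# handle top/bottom edges
for u in range(212,232,4):
    c=X[80:125,u];m=np.where((abs(c[:,1])<.05)&(c[:,2]>.25)&(c[:,2]<.40))[0];print(u,c[m[0]].round(4),c[m[-1]].round(4))
E
```

```text
80 241 257 [ 0.4917 -0.0162  0.3462] 0.0416
84 240 258 [ 0.4895 -0.0308  0.3411] 0.0461
88 238 258 [ 0.4865 -0.0308  0.3315] 0.0512
92 238 258 [ 0.4858 -0.032   0.3221] 0.0514
96 239 259 [ 0.4873 -0.036   0.3133] 0.0515
100 239 259 [ 0.4873 -0.0315  0.3017] 0.0521
104 241 259 [ 0.489  -0.0334  0.2919] 0.0473
108 242 259 [ 0.49   -0.0307  0.2805] 0.0452
112 242 259 [ 0.4893 -0.0323  0.2707] 0.0454
116 246 255 [ 0.4889 -0.0314  0.2598] 0.0254
120 248 254 [ 0.4911 -0.0186  0.2437] 0.0181
124 248 254 [ 0.4908 -0.0165  0.2319] 0.0183
128 249 254 [ 0.4915 -0.0168  0.2208] 0.0158
132 250 254 [ 0.4925 -0.0153  0.2087] 0.0132
136 250 254 [ 0.4922 -0.013   0.1963] 0.0133
[ 0.49270769 -0.01622307  0.19585472] [1.067297  1.0636805 1.0654781 1.0612177 1.0673081] [1.0687326 1.06926   1.0678201 1.0690558 1.0694207]
212 [ 0.4007 -0.0005  0.3284] [ 0.3965 -0.0116  0.2945]
216 [0.4105 0.     0.3275] [ 0.4063 -0.0131  0.2942]
220 [0.4204 0.001  0.3264] [ 0.4163 -0.0107  0.2925]
224 [ 0.4282 -0.0439  0.3449] [ 0.4263 -0.0102  0.2915]
228 [0.442  0.0113 0.3366] [ 0.4354 -0.0204  0.2918]
```

```bash
cat > tgt.py <<'E'
from go import *
M=np.array([.568,-.4015,.0714]);T=np.array([.046,0,.0985])
def tgt(dist,yaw=10.6,tilt=45,M=M,T=T):
    R=Rb(yaw,tilt);n=-R[:,2];p=M+dist*n-R@T;return p,R
E
python3 -c "
from tgt import *
for d in (.035,.10,.15):
    p,R=tgt(d);print(d,p.round(4));rel(p,R)
p,R=tgt(.15);print(R.round(3));rel(p+[0,0,.05],R)"
```

```text
0.035 [ 0.4432 -0.4248  0.1333]
shift [0.0272 0.4206 0.1562] rv [  5.79  44.65 -14.03]
0.1 [ 0.3981 -0.4333  0.1792]
shift [-0.0171  0.4323  0.1102] rv [  5.79  44.65 -14.03]
0.15 [ 0.3633 -0.4398  0.2146]
shift [-0.0512  0.4413  0.0747] rv [  5.79  44.65 -14.03]
[[ 0.695  0.184  0.695]
 [ 0.13  -0.983  0.13 ]
 [ 0.707  0.    -0.707]]
shift [-0.0512  0.4413  0.0247] rv [  5.79  44.65 -14.03]
```

```bash
python3 -m pendant '0 0.005 -0.02 0 0 0 -1;0 0.02 -0.04 0 0 0 -1;0 0.045 -0.055 0 0 0 -1;0 0.075 -0.065 0 0 0 -1;0 0.11 -0.065 0 0 0 -1;0 0.145 -0.065 0 0 0 -1;0 0.18 -0.065 0 0 0 -1;-0.005 0.215 -0.065 0.5 4 -1.2 -1;-0.01 0.25 -0.06 1 8 -2.5 -1;-0.015 0.285 -0.055 1.6 12 -3.8 -1;-0.02 0.32 -0.045 2.1 16 -5 -1;-0.025 0.35 -0.035 2.6 20 -6.3 -1;-0.03 0.38 -0.025 3.1 24 -7.5 -1;-0.035 0.4 -0.015 3.6 28 -8.8 -1;-0.04 0.42 -0.005 4.2 32 -10 -1;-0.045 0.43 0.005 4.7 36 -11.3 -1;-0.05 0.44 0.015 5.2 40 -12.6 -1;-0.051 0.441 0.025 5.6 43 -13.5 -1;-0.051 0.441 0.025 5.8 44.7 -14 -1;-0.051 0.441 0.025 5.8 44.7 -14 -1' && python3 -c "
from tgt import *
p,R=tgt(.15);print(p);rel(p+[0,0,.05],R)
print(bot.sense()['joint_pos']);rel(*tgt(.08))"
```

```text
time_s: 8.2
ee_pos: [0.3616, -0.4396, 0.2612]
eef_rot: [[0.698, 0.182, 0.693], [0.126, -0.983, 0.132], [0.705, -0.005, -0.709]]
contact_force: [0.2, -0.4, -3.1]
finger_gap: 0.319
gripper_force: 61.0
[ 0.36331065 -0.43980657  0.21458912]
shift [ 0.0036  0.0005 -0.0012] rv [-0.11  0.14 -0.28]
[-85.38822371  12.65898885 102.17635688  46.10011225  76.7491846
 -21.63685193]
shift [-0.0315  0.0008  0.1042] rv [-0.11  0.14 -0.28]
```

```bash
python3 -m pendant '-0.01 0 0.02 0 0 0 -1;-0.02 0 0.045 0 0 -0.2 -1;-0.03 0 0.07 -0.1 0.1 -0.3 -1;-0.0315 0 0.09 -0.1 0.1 -0.3 -1;-0.0315 0.001 0.104 -0.1 0.1 -0.3 -1;-0.0315 0.001 0.104 -0.1 0.1 -0.3 -1;-0.0315 0.001 0.104 -0.1 0.1 -0.3 -1;-0.0315 0.001 0.104 -0.1 0.1 -0.3 -1' && python3 -c "
from tgt import *
rel(*tgt(.08))
snap('side','s4');snap('scene','c4');snap('wrist','w4')
a=cv2.imread('pics/s4.png')[170:320,230:380];b=cv2.imread('pics/c4.png')[170:320,230:380];
o=np.hstack([cv2.resize(q,(400,400),interpolation=cv2.INTER_CUBIC) for q in (a,b)]);cv2.imwrite('pics/o4.png',o)"
```

```text
time_s: 9.0
ee_pos: [0.4135, -0.4318, 0.1687]
eef_rot: [[0.693, 0.186, 0.696], [0.136, -0.983, 0.127], [0.708, 0.007, -0.706]]
contact_force: [0.0, 0.2, -3.3]
finger_gap: 0.323
gripper_force: 60.8
shift [-0.0035 -0.0014  0.0016] rv [ 0.19 -0.06  0.34]
```

View pics/o4.png

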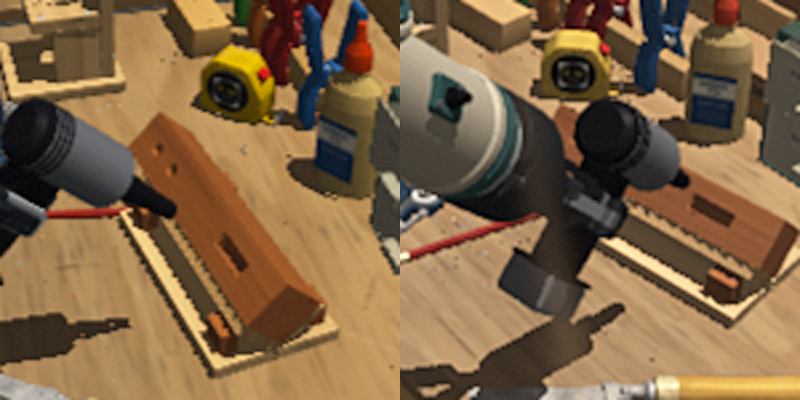

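View pics/w4.png

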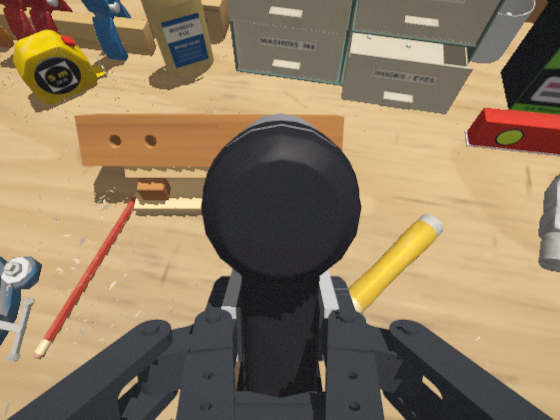

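Both views show the nozzle tip (left (170,211), right (683,181)) and the slot (left (234,253), right (714,208)), lying along the nozzle axis. I'll triangulate from these two views.

```bash
cat > tri.py <<'E'
from tgt import *
def tri(f1,p1,f2,p2):
    A=[]
    for f,(u,v) in ((f1,p1),(f2,p2)):
        z=load(f);K=np.array([[z['fx'],0,z['cx']],[0,z['fy'],z['cy']],[0,0,1]]);Pm=K@np.c_[z['R'],z['t']]
        A+= [u*Pm[2]-Pm[0],v*Pm[2]-Pm[1]]
    X=np.linalg.svd(A)[2][3];return X[:3]/X[3]
E
python3 - <<'E'
from tri import *
k=.375
f=lambda x,y:(230+x*k-.31,170+y*k-.31)
tip=tri('s4',f(169,210),'c4',f(282,180))
sl=tri('s4',f(234,253),'c4',f(314,208))
s=bot.sense();R=np.array(s['eef_rot']);p=np.array(s['ee_pos'])
print('tip',tip,'exp',p+R@T,'slot',sl,'tip in tool',R.T@(tip-p),'tip in mortise', Rb(10.6,45).T@(tip-sl))
z=load('c4');c,n,hit=face(z,[f(*q) for q in [(290,205),(300,185),(395,230),(375,265)]]) if 0 else (0,0,0)
# barrel top centre (cap) both views
bt=tri('s4',f(33,135),'c4',f(205,137));print('cap',bt,R.T@(bt-p))
E
python3 - <<'E'
from face import *
k=.375
f=lambda x,y:(230+x*k-.31,170+y*k-.31)
z=load('c4')
c,n,hit=face(z,[f(*q) for q in [(250,195),(300,185),(385,235),(365,260)]])
print(hit(*f(314,208)))
z=load('s4')
c,n,hit=face(z,[f(*q) for q in [(145,145),(165,125),(300,300),(265,325)]])
print(hit(*f(234,253)))
E
```

```text
tip [ 0.51338059 -0.41391462  0.13672846] exp [ 0.51378645 -0.41287761  0.13148819] slot [ 0.5687639  -0.40212586  0.07365146] tip in tool [0.04928793 0.00097472 0.09438419] tip in mortise [ 0.00457514  0.00139976 -0.08462921]
cap [ 0.41744072 -0.42762703  0.22815983] [ 0.04564026 -0.00279895 -0.03874972]
plane [ 0.5703 -0.4117  0.0696] [-0.6902 -0.1303  0.7118] 459 586 0.0013754915623176711
[ 0.57097228 -0.39975384  0.07249974]
plane [ 0.5638 -0.3617  0.075 ] [-0.697  -0.134   0.7044] 964 1147 0.0011272225573435235
[ 0.56859224 -0.40244326  0.07201277]
```

```bash
sed -i 's/^M=.*/M=np.array([.569,-.4015,.0728]);T=np.array([.0475,.0003,.0965])/' tgt.py && python3 -c "
from tgt import *
rel(*tgt(.08));rel(*tgt(.035))"
```

```text
shift [-0.003  -0.0013  0.0033] rv [ 0.18 -0.06  0.3 ]
shift [-0.0031 -0.0014  0.0483] rv [ 0.18 -0.06  0.3 ]
```

```bash
python3 -m pendant '-0.003 -0.0014 0.005 0.2 0 0.3 -1;-0.003 -0.0014 0.015 0.2 0 0.3 -1;-0.003 -0.0014 0.025 0.2 0 0.3 -1;-0.003 -0.0014 0.035 0.2 0 0.3 -1;-0.003 -0.0014 0.043 0.2 0 0.3 -1;-0.003 -0.0014 0.048 0.2 0 0.3 -1;-0.003 -0.0014 0.048 0.2 0 0.3 -1;-0.003 -0.0014 0.048 0.2 0 0.3 -1;-0.003 -0.0014 0.048 0.2 0 0.3 -1' && python3 -c "
from tgt import *
rel(*tgt(.035))
snap('side','s5');snap('scene','c5')
a=cv2.imread('pics/s5.png')[200:280,250:330];b=cv2.imread('pics/c5.png')[200:280,300:380];
o=np.hstack([cv2.resize(q,(400,400),interpolation=cv2.INTER_CUBIC) for q in (a,b)]);cv2.imwrite('pics/o5.png',o)"
```

```text
time_s: 10.05
ee_pos: [0.4446, -0.4241, 0.132]
eef_rot: [[0.694, 0.185, 0.696], [0.129, -0.983, 0.132], [0.708, -0.001, -0.706]]
contact_force: [-0.4, 1.2, -3.4]
finger_gap: 0.325
gripper_force: 61.0
shift [ 0.0001  0.0004 -0.0003] rv [-0.08 -0.07 -0.03]
```

View pics/o5.png

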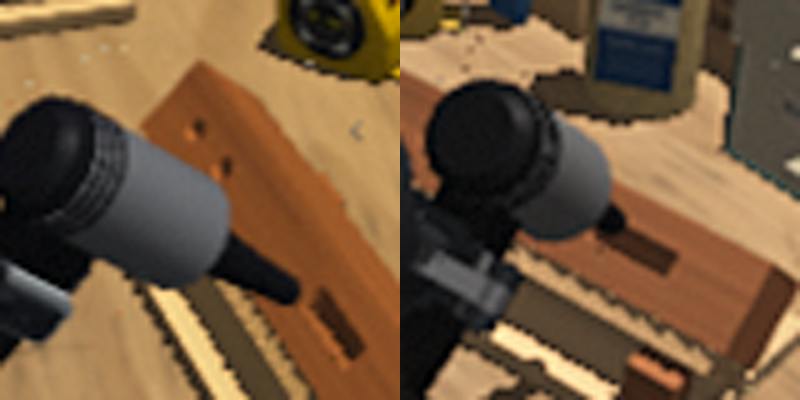

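```bash
python3 - <<'E'
from tri import *
fs=lambda x,y:(250+x/5-.4,200+y/5-.4)
fc=lambda x,y:(300+(x-400)/5-.4,200+y/5-.4)
tip=tri('s5',fs(290,289),'c5',fc(614,220))
s=bot.sense();R=np.array(s['eef_rot']);p=np.array(s['ee_pos']);Rm=Rb(10.6,45)
print('tip',tip,'in tool',R.T@(tip-p),'in mortise',Rm.T@(tip-M))
sl=tri('s5',fs(337,324),'c5',fc(641,250));print('slot',sl,'tip rel',Rm.T@(tip-sl))
def proj(f,X):
    z=load(f);c=z['R']@X+z['t'];return np.array([z['fx']*c[0]/c[2]+z['cx'],z['fy']*c[1]/c[2]+z['cy']])
for f,o in (('s5',(250,200)),('c5',(300,200))):
    for nm,X in (('M',M),('tip',p+R@T),('shoulder',p+R@(T-[0,0,.065])),('captop',p+R@(T-[0,0,.153])),('c1',M+Rm@[.006,.02,0]),('c2',M+Rm@[-.006,.02,0]),('c3',M+Rm@[.006,-.02,0]),('c4',M+Rm@[-.006,-.02,0])):
        print(f,nm,((proj(f,X)-o+.4)*5).round(0)+([0,0] if f=='s5' else [400,0]))
E
```

```text
tip [ 0.54569526 -0.40607305  0.09988992] in tool [0.04981836 0.00092072 0.09545346] in mortise [ 0.0023629   0.00020808 -0.03594803]
slot [ 0.56680872 -0.40474079  0.0735113 ] tip rel [ 0.00380451 -0.00257432 -0.0335005 ]
s5 M [340. 322.]
s5 tip [287. 292.]
s5 shoulder [183. 234.]
s5 captop [ 23. 144.]
s5 c1 [371. 342.]
s5 c2 [352. 363.]
s5 c3 [328. 282.]
s5 c4 [309. 302.]
c5 M [639. 244.]
c5 tip [611. 225.]
c5 shoulder [556. 190.]
c5 captop [471. 134.]
c5 c1 [683. 252.]
c5 c2 [670. 276.]
c5 c3 [608. 212.]
c5 c4 [595. 236.]
```

```bash
python3 - <<'E'
from tri import *
from scipy.optimize import least_squares
s=bot.sense();R=np.array(s['eef_rot']);p=np.array(s['ee_pos'])
for fs in (['s5'],['c5'],['s5','c5'],['s4'],['c4']):
    q=[]
    for f in fs:
        # s4/c4 were taken at an earlier pose
        Rr,pp=(R,p) if '5' in f else (np.array([[.693,.186,.696],[.136,-.983,.127],[.708,.007,-.706]]),np.array([.4135,-.4318,.1687]))
        z=load(f);X=(cloud(z)[z['d']>0]-pp)@Rr; q.append(X)
    q=np.vstack(q);zb=T[2]-.065-q[:,2];r=np.hypot(q[:,0]-T[0],q[:,1])
    q=q[(zb>.005)&(zb<.075)&(r<.032)&(r>.015)&((q[:,0]>T[0]-.012)|(zb<.028))];zc=-.0
    fun=lambda a:np.hypot(q[:,0]-a[0]-a[2]*(q[:,2]-zc),q[:,1]-a[1]-a[3]*(q[:,2]-zc))-a[4]
    o=least_squares(fun,[T[0],0,0,0,.024],loss='soft_l1',f_scale=.001)
    print(fs,len(q),o.x[:2].round(4),np.degrees(o.x[2:4]).round(2),'R',o.x[4].round(4),'at tip',(o.x[:2]+o.x[2:4]*.0965).round(4),np.abs(o.fun).mean().round(4))
E
```

```text
['s5'] 679 [ 0.0475 -0.0002] [-0.07  0.05] R 0.0236 at tip [ 0.0474 -0.0001] 0.0007
['c5'] 316 [ 0.0502 -0.0006] [ 0.3  -0.01] R 0.0239 at tip [ 0.0507 -0.0006] 0.0005
['s5', 'c5'] 995 [0.0486 0.0007] [-0.15  0.04] R 0.0227 at tip [0.0483 0.0008] 0.0008
['s4'] 779 [0.0476 0.0001] [-0.1  -0.11] R 0.0236 at tip [ 0.0475 -0.0001] 0.0006
['c4'] 373 [ 0.0502 -0.0002] [ 0.44 -0.13] R 0.0236 at tip [ 0.0509 -0.0004] 0.0004
```

```bash
python3 -m pendant '-0.0016 0 0 0 0 0 -1;-0.0016 0 0 0 0 0 -1;-0.0016 0 0 0 0 0 -1;-0.0016 0 0 0 0 0 -1;-0.0016 0 0 0 0 0 -1;-0.0016 0 0 0 0 0 -1' && python3 -c "
from tgt import *
rel(*tgt(.035));s=bot.sense();print(np.abs(s['dq']).max());print(bot.hand_in())"
```

```text
time_s: 10.75
ee_pos: [0.4435, -0.424, 0.1306]
eef_rot: [[0.694, 0.185, 0.696], [0.129, -0.983, 0.132], [0.708, -0.002, -0.706]]
contact_force: [0.5, -0.3, -4.0]
finger_gap: 0.319
gripper_force: 61.0
shift [ 0.0018  0.0006 -0.0005] rv [-0.11 -0.07 -0.05]
0.107985258241153
the job is handed in; nothing more can be done
None
```

The job is handed in at 10.8 s: the arm holds the blower square to the mortised face, its nozzle about 3.5 cm short of the slot's mouth and aimed at the slot's middle to within about 2 mm. In the two views compared after the blower was brought over, the leg measured within about 3 mm of its starting place.

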